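# Tea box up the ramp into the low rack

## Robot

A 6-joint arm with a two-finger parallel gripper is mounted at the origin on a cart in front of the work surface, level with it; the furniture and walls round the work are solid. World frame = base frame: x ahead of the robot, y to its left, z up, the work surface at z = 0. Lengths are in m, angles in rad, forces in N, time in s.
With the tool pointing down it reaches from about 0.375 to 0.9 m from the base axis. Payload 3.1 kg.
Tool frame: the origin (TCP) lies midway between the tips of the shut fingers; the grasp point (between the pads) lies 19 mm behind it; z points along the fingers, y is the line along which they close (so a half turn about z gives the same grasp; the last joint's range is limited). The gripper opens to 87 mm and grips with 3 to 60 N. Pads are 19 mm wide; open, the fingers measure 117 mm over their backs; the gripper's body (75 mm by 190 mm) begins 51 mm behind the grasp point.
Start: joints at [0.974, 0.527, 1.433, -0, 1.181, -0.178], TCP at [0.254, 0.571, 0.223] pointing down, gripper open.
Joint ranges: [-3.08, 3.08], [-0.75, 2.2], [0.22, 2.44], [-1.43, 4.57], [0, 2.65], [-2.85, 2.85]. Speed limits (rad/s): [2.79, 2.79, 3.14, 3.14, 3.14, 3.14].

## Interface

Orientations are given as a unit quaternion [x, y, z, w].
In Python, from rig import get_obs, cams, job gives the robot as it stands.
- The arm moves only by the tool servo_tool, never from a script. Its argument "moves" is text: rows parted by semicolons, each of 5 numbers parted by spaces: the shift along the tool's x, y, z in m, then the turn about the tool's z in degrees, then the finger opening in m, from 0 to 0.087. In form: dx dy dz spin claw; .... A call has 1 to 10 rows; each row is the pose to reach, as a shift and turn from the pose commanded when the call began, along the tool's axes at that moment; what a row does not reach only later rows make up. A row lasts 1/12 s, in which the tool goes at most 41.7 mm and 7.16 degrees, less where a joint would pass 70% of its speed; a pose out of reach is approached as far as the arm can. A call with a gripper value outside its range is refused whole. The fingers move at their own pace and stop on an object; "grip_force" is the grip in N (left out, the last holds). Time passes only in rows, so rows that repeat a pose let the fingers close. It gives the time, the measured TCP pose, the force, the opening and the grip force at its end, in the units of the state.
- get_obs(): the state, without advancing time (a new reading comes with each control period).
- cams.camera(name): name is "scene" or "top"; returns the picture (480x640x3 uint8, blue, green, red); there is no depth.
- cams.camera_model(name): a dict with "fx", "fy", "cx", "cy" (pixels), "dist" ([k1, k2, p1, p2, k3] as OpenCV has them; the pictures are not rectified), "R" (3x3) and "t" (3): a world point X has camera coordinates R X + t. Camera axes: x right, y down, z forward; pixel columns grow to the right and rows downward; lengths in m; the calibration is good to about 2 mm. A picture is of the moment at which its call begins. camera_model takes no time and is no camera call.
- job.hand_in(): hands the job in; it is judged then, once.
The state is a dict: "time": time; "q": joint angles; "joint_velocities": joint speeds; "joint_torque": joint torques, N m; "position": TCP position; "tool_rot": TCP orientation; "ft_force": force on the tool from outside, world axes, zero at the start; "moment": the same for the moment, N m; "grip_width": finger opening in m; "grip_force": force on a finger pad.
Only numpy, scipy, OpenCV 4.12 (cv2) and the standard library are available. Lean on these libraries where they do the work, as an engineer would, in place of code of your own. Each camera call takes 0.05 s, during which the arm holds its last target. There are 200 camera calls.

## Task

Put the tea box away in the low white rack: with its long side across the bay, push it up the ramp and over the lip, and on under the roof until you feel it press firmly against the sprung plate at the back, without crushing the cardboard. Leave it standing flat and square on the deck, wholly behind the lip, and let the other things stay where they are.

Things in the scene. Friction and masses are not known exactly. Their poses are not given: they have to be found in the camera images.
- tea_box_mid (a point): centre (31 mm up) of the red cardboard tea box. Its axes: x across the short side (63 mm), y along the long side (131 mm), z up; 63 mm tall, about 0.25 kg (varies by a third). It starts in front of the rack, up to 8 cm to one side and turned.
- rack: white one-bay rack, fixed. Origin on the worktop below the front edge of the lip's crest, in the middle of the bay; x points into the bay (the pushing direction), y left, z up. Bay 155 mm wide between 8 mm side walls that run from x = 40 to 155 mm; smooth deck, top at z = 12 mm, from x = 4 mm on. Rigid but the sprung plate; over 30 N between box and rack crushes the box
- rack_roof (a point): middle of the roof's front edge, on its underside, 140 mm above the worktop, 40 mm behind the crest's front edge. The roof covers all the bay, is 12 mm thick and has a thin rail round its top to 160 mm. Nothing is above the ramp; a vertical gripper meets the roof before the box is home, a tilted one reaches under it
- rack_back (a point): rear end of the deck (rack x = 155 mm, z = 12 mm). Before it a sprung steel plate, 140 mm wide, z = 20 to 75 mm, faces the front. Its depth is not reported and differs every time: its face is at rack x = 77 to 107 mm. It gives way by at most 14 mm, 1.2 N per mm, then is solid; 8 to 20 N is a firm press
- ramp: the smooth ramp at the front of the rack, 155 mm wide, without side walls, same origin and axes as the rack: rises from the worktop at x = -72 mm to the crest of the lip, 18 mm high, at x = 0 to 4 mm, and there drops 6 mm to the deck.
- tea_box: the same tea box, its origin at the centre of its underside, axes as above
- jar_a_mid (a point): left spice jar, 45 mm across, 106 mm tall, standing on the rack's roof; the point is its centre; a bystander
- jar_b_mid (a point): right spice jar, 45 mm across, 106 mm tall, standing on the rack's roof; the point is its centre; a bystander
- lemon_mid (a point): lemon, 78x55x56 mm, lying right of the rack; the point is its centre; a bystander
- tub_mid (a point): yoghurt tub, 72 mm across, 71 mm tall, standing left of the rack; the point is its centre; a bystander
- fork_mid (a point): fork, 196 mm long, lying at the front right; the point is its centre; a bystander
- teaspoon_mid (a point): teaspoon, 138 mm long, lying at the front left; the point is its centre; a bystander

How it is judged:
On the way, in this order (a step that is already met when the one before it is completed fails the run):
1. the tea box rides tilted on the ramp (contact force between tea_box and ramp above 0.2 N and angle between tea_box's own z axis and vertical between 0.1 and 0.5 rad and x of tea_box_mid in the frame of rack below 0.03 m), for 0.1 s.
2. behind the lip, it is pressed against the sprung plate with more than 7 N (x of tea_box_mid in the frame of rack above 0.037 m and z of tea_box_mid in the frame of rack between 0.039 and 0.049 m and angle between tea_box's own z axis and vertical below 0.15 rad and contact force between tea_box and rack above 7 N), for 0.1 s.
At the end, for the whole second after the job is handed in: the tea box stands at rest on the deck behind the lip (its centre more than 37 mm behind the lip's front edge and 39 to 49 mm above the worktop), tilted by less than 0.06 rad and within 0.2 rad of square to the rack (x of tea_box_mid in the frame of rack above 0.037 m and z of tea_box_mid in the frame of rack between 0.039 and 0.049 m and angle between tea_box's own z axis and vertical below 0.06 rad and angle between the x axis of tea_box and the x axis of rack, either way round below 0.2 rad and linear speed of tea_box below 0.01 m/s); the robot touches nothing.
It fails at once if the box is crushed: over 30 N between box and rack (contact force between tea_box and rack above 30 N).
It fails at once if a bystander (jar, lemon, tub, fork, teaspoon) is moved by more than 30 mm (distance of any of jar_a_mid, jar_b_mid, lemon_mid, tub_mid, fork_mid, teaspoon_mid from where it was at the start of the episode above 0.03 m).
It also fails if it takes over 70 s, if anything falls off the work surface, if the arm or the gripper's body presses on something with over 40 N, if the wrist force passes 120 N, or if a joint passes its speed limit or range.

## Working session

There is one attempt and no reset: what is moved stays moved. The work goes in short steps, Python scripts to look and compute and a tool call to move; the robot and the scene stay as the last step left them, time stands still between calls to the robot, and variables do not carry over. Pictures are saved under pics/ and viewed, at most 10 in all, crops included, and the job is handed in when it is done.

Besides the shell and the picture viewer there is one more tool, called after "Call:" by a JSON object that holds its "fn" and its "kwargs", one argument or row to a line. servo_tool: Moves the arm, as the interface text tells. Its arguments: {"type":"object","properties":{"moves":{"type":"string"},"grip_force":{"type":"number"}},"required":["moves"]}

```bash
ls; mkdir -p pics; python3 - <<'E'
from rig import get_obs,cams
import cv2,json
for n in("scene","top"):
    cv2.imwrite(f"pics/{n}0.png",cams.camera(n)); print(cams.camera_model(n))
o=get_obs();print(o)
E
```

```text
pics
{'fx': 541.6095139754365, 'fy': 541.6095139754365, 'cx': 321.1171714374089, 'cy': 245.69178301544355, 'dist': array([-0.09418517,  0.        ,  0.        ,  0.        ,  0.        ]), 'R': array([[ 0.83239646, -0.5541671 , -0.00386751],
       [-0.33430425, -0.49655714, -0.80104411],
       [ 0.44199185,  0.66807921, -0.59859283]]), 't': array([-0.51129987,  0.28189649,  1.14492032])}
{'fx': 584.216806964813, 'fy': 584.216806964813, 'cx': 327.4777974362196, 'cy': 229.60102247011076, 'dist': array([-0.08863762,  0.        ,  0.        ,  0.        ,  0.        ]), 'R': array([[ 0.01392109, -0.99988909,  0.00529333],
       [-0.9705076 , -0.01478583, -0.24061666],
       [ 0.24066824, -0.00178757, -0.97060579]]), 't': array([-0.06994394,  0.63961361,  1.10093671])}
{'time': 0.1, 'q': array([ 9.73502175e-01,  5.28367177e-01,  1.43377765e+00,  1.48743778e-05,
        1.18140896e+00, -1.78503376e-01]), 'joint_velocities': array([-6.78672483e-04, -1.61016628e-03, -3.03833921e-03, -7.18827525e-04,
        4.71788422e-05, -9.74065756e-04]), 'joint_torque': array([-4.50325033e-04, -4.40985954e+01, -1.77149373e+01,  6.34721154e-02,
        5.34417224e-02, -3.08273445e-05]), 'position': array([0.25375221, 0.57044412, 0.22167209]), 'tool_rot': array([ 2.07871201e-01,  9.78155715e-01, -9.05115199e-04, -3.77260419e-04]), 'ft_force': array([-0.7068794 , -0.04141977,  0.20705637]), 'moment': array([ 0.0231235 ,  0.0006893 , -0.00810139]), 'grip_force': 0.0, 'grip_width': 0.08694874012119913}
```

View pics/scene0.png

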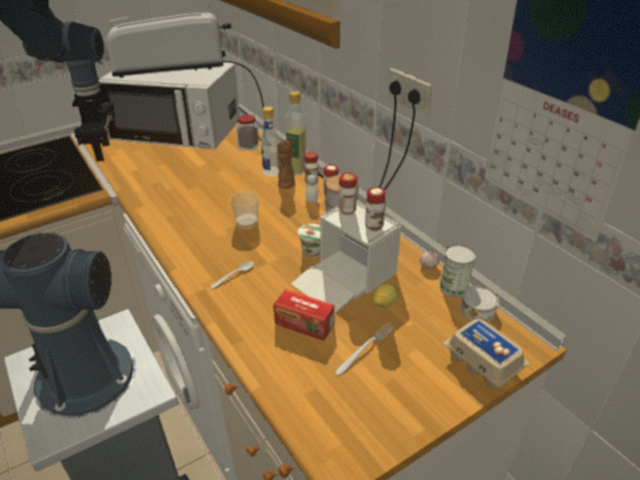

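View pics/top0.png

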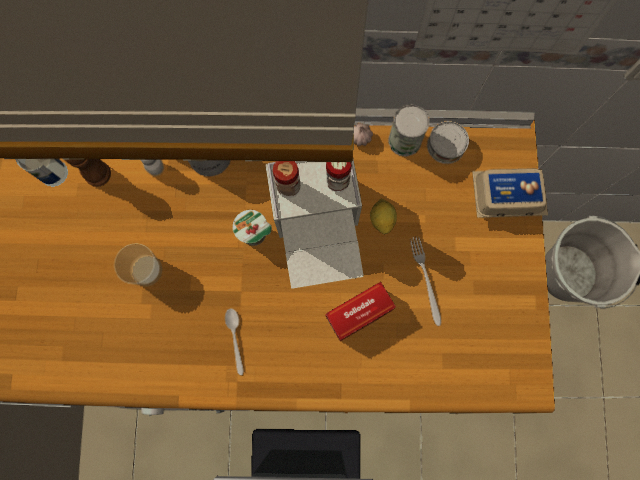

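The top view shows the red box near (361,312), the ramp from about (290,287) to (362,277), the crest near y≈245, the tub at (251,228), the lemon at (383,216), the fork at (427,280) and the spoon at (235,340). I'll enlarge it to read the corners.

```bash
python3 - <<'E'
import cv2
a=cv2.imread("pics/top0.png")[150:345,225:445]
cv2.imwrite("pics/topc.png",cv2.resize(a,None,fx=3,fy=3,interpolation=cv2.INTER_CUBIC))
a=cv2.imread("pics/scene0.png")[190:350,240:420]
cv2.imwrite("pics/scenec.png",cv2.resize(a,None,fx=3.5,fy=3.5,interpolation=cv2.INTER_CUBIC))
E
```

```text
(no output)
```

View pics/topc.png

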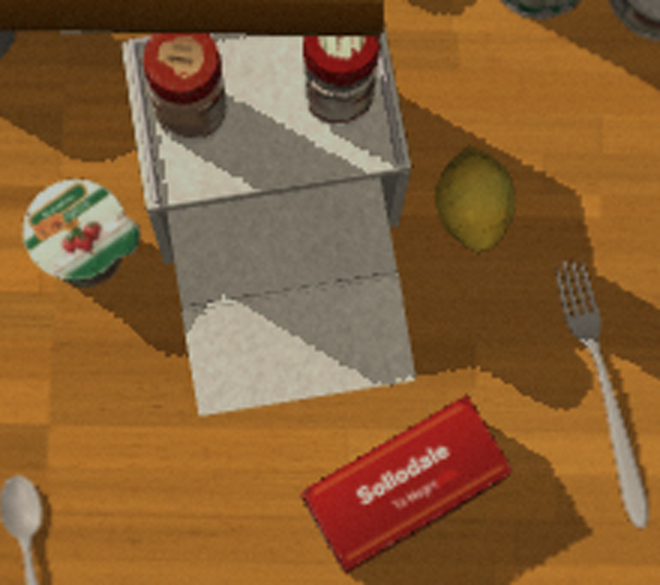

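View pics/scenec.png

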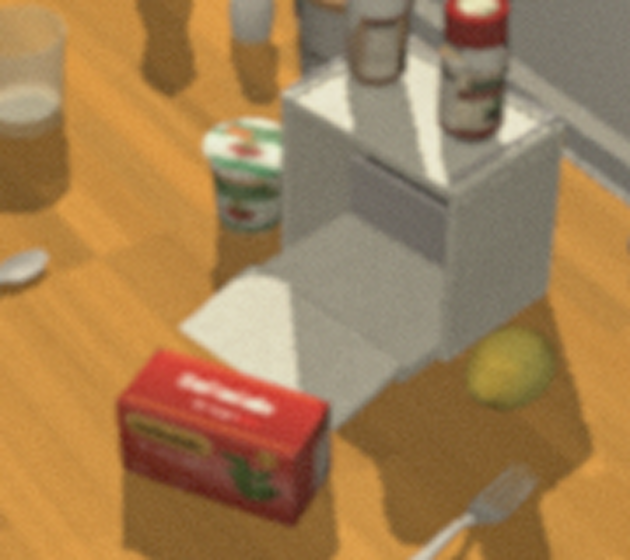

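The top crop shows these points:
- Ramp toe: (200,415) to (414,380)
- Crest: (188,303) to (396,272)
- Roof front rail: (152,211) to (409,171)
- Box top corners: (467,397), (511,468), (347,571), (303,494)

The scene crop agrees: the box is in front of the ramp, offset to the right and turned.

```bash
cat >h.py <<'E'
import numpy as np,cv2
from scipy.optimize import least_squares
from rig import get_obs,cams
def ray(n,uv,z):
    m=cams.camera_model(n);K=np.array([[m['fx'],0,m['cx']],[0,m['fy'],m['cy']],[0,0,1]])
    p=cv2.undistortPoints(np.array(uv,float).reshape(-1,1,2),K,np.array(m['dist']))[:,0]
    R=np.array(m['R']);c=-R.T@np.array(m['t']);d=np.c_[p,np.ones(len(p))]@R
    z=np.broadcast_to(z,len(p));return c+d*((z-c[2])/d[:,2])[:,None]
def crop(uv,s,o): return np.array(uv,float)/s+np.array(o)
def fit(local,world):
    l=np.array(local)[:,:2];w=world[:,:2]
    f=lambda p:((l@np.array([[np.cos(p[2]),np.sin(p[2])],[-np.sin(p[2]),np.cos(p[2])]])+p[:2])-w).ravel()
    s=least_squares(f,[.6,0,-.1]);return s.x,f(s.x).reshape(-1,2)
E
python3 - <<'E'
from h import *
np.set_printoptions(precision=4,suppress=True)
c=lambda u:crop(u,3,(225,150))
r=ray("top",c([(200,415),(414,380),(188,303),(396,272),(152,211),(409,171)]),[0,0,.018,.018,.16,.16]);print(r)
loc=[(-.072,.0775),(-.072,-.0775),(.002,.0775),(.002,-.0775),(.04,.0855),(.04,-.0855)]
print("rack",*fit(loc,r))
b=ray("top",c([(467,397),(511,468),(347,571),(303,494)]),.063);print(b)
# far-right corner, near right, near left, far left
print("box",*fit([(.0315,-.0655),(-.0315,-.0655),(-.0315,.0655),(.0315,.0655)],b))
s=lambda u:crop(u,3.5,(240,190))
b2=ray("scene",s([(120,400),(165,350),(329,403),(296,441)]),.063);print(b2)
print("boxS",*fit([(-.0315,.0655),(.0315,.0655),(.0315,-.0655),(-.0315,-.0655)],b2))
print("top things lemon,tub,fork", ray("top",c([(476,200),(82,232),(575,265),(640,520),(20,480)]),[.028,.071,.0,0,0]))
print(ray("scene",s([(183,328),(330,428),(285,97),(448,190)]),[0,0,.16,.16]))
E
```

```text
[[ 0.5314  0.0129  0.    ]
 [ 0.5585 -0.1374  0.    ]
 [ 0.6078  0.0225  0.018 ]
 [ 0.6323 -0.1235  0.018 ]
 [ 0.6368  0.0373  0.16  ]
 [ 0.6654 -0.124   0.16  ]]
rack [ 0.6152 -0.0503  0.1735] [[-0.0005  0.0007]
 [-0.0008 -0.0017]
 [-0.004   0.0039]
 [-0.0018 -0.0028]
 [ 0.0031  0.0035]
 [ 0.004  -0.0037]]
[[ 0.5371 -0.1688  0.063 ]
 [ 0.49   -0.1977  0.063 ]
 [ 0.4212 -0.0896  0.063 ]
 [ 0.471  -0.0601  0.063 ]]
box [ 0.4798 -0.129   0.5542] [[ 0.004   0.0006]
 [-0.0025 -0.0036]
 [-0.0026 -0.0003]
 [ 0.0011  0.0034]]
[[ 0.4259 -0.0903  0.063 ]
 [ 0.4756 -0.0643  0.063 ]
 [ 0.5376 -0.1686  0.063 ]
 [ 0.5    -0.1859  0.063 ]]
boxS [ 0.4848 -0.1272  0.5757] [[-0.0032  0.0008]
 [-0.      0.0091]
 [ 0.0093  0.0035]
 [-0.006  -0.0135]]
top things lemon,tub,fork [[ 0.6831 -0.1795  0.028 ]
 [ 0.6448  0.0923  0.071 ]
 [ 0.6435 -0.2532  0.    ]
 [ 0.462  -0.2949  0.    ]
 [ 0.4837  0.1372  0.    ]]
[[ 0.5334  0.0121  0.    ]
 [ 0.5628 -0.1345 -0.    ]
 [ 0.6319  0.024   0.16  ]
 [ 0.6602 -0.1283  0.16  ]]
```

```bash
python3 - <<'E'
from h import *
np.set_printoptions(precision=3,suppress=True)
def tri(us,ut):
    P=[];
    for n,u in(("scene",us),("top",ut)):
        a,b=ray(n,[u],0.)[0],ray(n,[u],1.)[0];P.append((a,b-a))
    A=np.c_[P[0][1],-P[1][1]];s=np.linalg.lstsq(A,P[1][0]-P[0][0],rcond=None)[0]
    p,q=P[0][0]+s[0]*P[0][1],P[1][0]+s[1]*P[1][1];return (p+q)/2,np.linalg.norm(p-q)
print("cabinet corner",tri((339,44),(354,158)))
print("microwave base",ray("scene",[(110,125),(187,147),(235,110)],0.))
print("jars",tri((349,178),(286,168)),tri((376,194),(339,167)))
a=cv2.imread("pics/scene0.png")[0:180,0:200]
cv2.imwrite("pics/grip.png",cv2.resize(a,None,fx=3.3,fy=3.3,interpolation=cv2.INTER_CUBIC))
E
```

```text
cabinet corner (array([ 0.592, -0.09 ,  0.619]), np.float64(0.008145903668654478))
microwave base [[0.423 1.286 0.   ]
 [0.61  0.904 0.   ]
 [0.917 1.12  0.   ]]
jars (array([0.707, 0.014, 0.254]), np.float64(0.000958778032991834)) (array([ 0.713, -0.08 ,  0.253]), np.float64(0.00408253592683324))
```

View pics/grip.png

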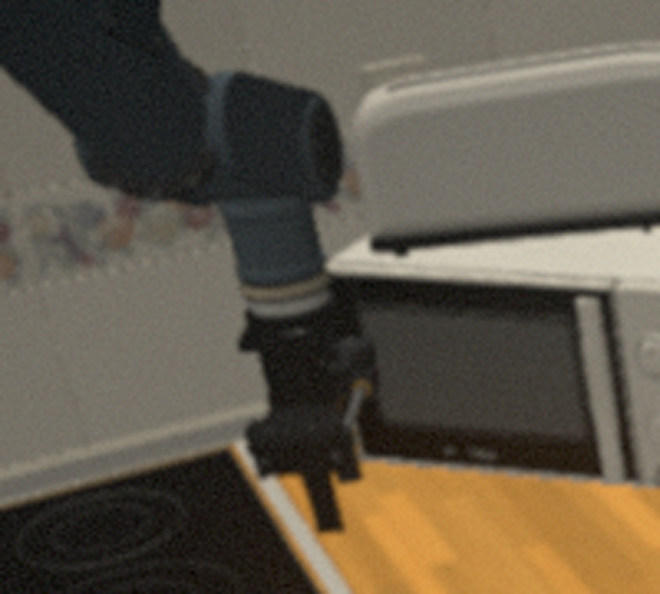

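Call:
{"fn": "servo_tool", "kwargs": {
  "moves": "-.296 -.296 -.228 -34 0;-.296 -.296 -.228 -34 0;-.296 -.296 -.228 -34 0;-.296 -.296 -.228 -34 0;-.296 -.296 -.228 -34 0;-.296 -.296 -.228 -34 0;-.296 -.296 -.228 -34 0;-.296 -.296 -.228 -34 0;-.296 -.296 -.228 -34 0;-.296 -.296 -.228 -34 0"
}}

```text
time: 0.93
position: [0.3846, 0.2286, 0.422]
tool_rot: [-0.087, 0.996, -0.0, -0.0]
ft_force: [0.4, 0.2, 0.4]
grip_width: 0.0284
grip_force: 0.0
```

```bash
cat >>h.py <<'E'
from scipy.spatial.transform import Rotation as Ro
np.set_printoptions(precision=4,suppress=True)
RK=np.array([.6152,-.0503]);YA=.1735
def st():
    o=get_obs();R=Ro.from_quat(o['tool_rot']).as_matrix();p=np.array(o['position']);d=p[:2]-RK;c,s=np.cos(YA),np.sin(YA)
    print('t',o['time'],'p',p,'rack',np.array([c*d[0]+s*d[1],-s*d[0]+c*d[1]]),'q',o['q'],'\nR',R.round(3).tolist(),'F',o['ft_force'],'w',o['grip_width'])
    return p,R
E
python3 -c "from h import *;st()"
```

```text
t 0.9333 p [0.3846 0.2286 0.422 ] rack [-0.1789  0.3145] q [ 0.2856  0.0815  1.5374 -0.      1.5232 -1.4602] 
R [[-0.985, -0.174, -0.001], [-0.174, 0.985, -0.0], [0.001, -0.0, -1.0]] F [0.3517 0.2108 0.4472] w 0.02843891772851408
```

Call:
{"fn": "servo_tool", "kwargs": {
  "moves": "0 -.05 -.45 0 .087;0 -.05 -.45 0 .087;0 -.05 -.45 0 .087;0 -.05 -.45 0 .087;0 -.05 -.45 0 .087;0 -.05 -.45 0 .087;0 -.05 -.45 0 .087;0 -.05 -.45 0 .087;0 -.05 -.45 0 .087;0 -.05 -.45 0 .087"
}}

```text
time: 1.77
position: [0.3913, 0.1851, 0.8299]
tool_rot: [-0.087, 0.996, 0.0, 0.002]
ft_force: [0.1, 0.8, 1.1]
grip_width: 0.0837
grip_force: 0.0
```

```bash
python3 -c "from h import *;st()"
```

```text
t 1.7667 p [0.3913 0.1851 0.8299] rack [-0.1799  0.2705] q [ 0.1824  0.2179  0.2888  0.0002  2.6302 -1.5627] 
R [[-0.985, -0.174, 0.005], [-0.174, 0.985, 0.001], [-0.005, 0.0, -1.0]] F [0.1269 0.7782 1.078 ] w 0.08374475932790383
```

Call:
{"fn": "servo_tool", "kwargs": {
  "moves": "0.1 0 -.15 0 .087;0.1 0 -.15 0 .087;0.1 0 -.15 0 .087;0.1 0 -.15 0 .087;0.1 0 -.15 0 .087"
}}

```text
time: 2.18
position: [0.3683, 0.1994, 0.8572]
tool_rot: [-0.087, 0.995, 0.003, 0.038]
ft_force: [-0.0, 0.1, 0.6]
grip_width: 0.0867
grip_force: 0.0
```

```bash
python3 -c "from h import *;st()"
```

```text
t 2.1833 p [0.3683 0.1994 0.8572] rack [-0.2001  0.2885] q [ 0.2319  0.2009  0.2182 -0.0112  2.6462 -1.5241] 
R [[-0.982, -0.174, 0.075], [-0.174, 0.985, 0.012], [-0.076, -0.001, -0.997]] F [-0.0188  0.1205  0.5584] w 0.08665671859746325
```

Call:
{"fn": "servo_tool", "kwargs": {
  "moves": "-.03 0 .12 0 .087;-.03 0 .12 0 .087;-.03 0 .12 0 .087;-.03 0 .12 0 .087"
}}

```text
time: 2.52
position: [0.4062, 0.2056, 0.7254]
tool_rot: [-0.087, 0.996, 0.001, 0.022]
ft_force: [2.2, 0.4, -3.0]
grip_width: 0.087
grip_force: 0.0
```

```bash
python3 -c "from h import *;st()"
```

```text
t 2.5167 p [0.4062 0.2056 0.7254] rack [-0.1616  0.2881] q [ 0.2256  0.0994  0.7548 -0.0062  2.2438 -1.5241] 
R [[-0.984, -0.174, 0.044], [-0.174, 0.985, 0.005], [-0.044, -0.003, -0.999]] F [ 2.2018  0.4385 -2.9928] w 0.08695179018778207
```

Call:
{"fn": "servo_tool", "kwargs": {
  "moves": "0 0 0 0 .087;0 0 0 0 .087"
}}

```text
time: 2.68
position: [0.4079, 0.2059, 0.7421]
tool_rot: [-0.087, 0.995, 0.003, 0.04]
ft_force: [-1.3, 0.0, 1.5]
grip_width: 0.0871
grip_force: 0.0
```

```bash
python3 -c "from h import *;st()"
```

```text
t 2.6833 p [0.4079 0.2059 0.7421] rack [-0.1599  0.2881] q [ 0.2255  0.0968  0.714  -0.0064  2.2512 -1.5242] 
R [[-0.982, -0.174, 0.079], [-0.173, 0.985, 0.013], [-0.08, -0.001, -0.997]] F [-1.3028  0.0159  1.5302] w 0.08708045601837436
```

Call:
{"fn": "servo_tool", "kwargs": {
  "moves": ".35 -.02 -.3 0 .087;.35 -.02 -.3 0 .087;.35 -.02 -.3 0 .087;.35 -.02 -.3 0 .087;.35 -.02 -.3 0 .087;.35 -.02 -.3 0 .087;.35 -.02 -.3 0 .087;.35 -.02 -.3 0 .087;.35 -.02 -.3 0 .087;.35 -.02 -.3 0 .087"
}}

```text
time: 3.52
position: [0.1209, 0.1512, 0.8694]
tool_rot: [-0.087, 0.994, 0.006, 0.062]
ft_force: [0.4, -0.1, 0.9]
grip_width: 0.0869
grip_force: 0.0
```

```bash
python3 -c "from h import *;st()"
```

```text
t 3.5167 p [0.1209 0.1512 0.8694] rack [-0.4521  0.2838] q [ 0.3189 -0.212   0.5838 -0.0367  2.647  -1.4592] 
R [[-0.977, -0.173, 0.122], [-0.172, 0.985, 0.022], [-0.123, 0.0, -0.992]] F [ 0.3752 -0.0756  0.8554] w 0.08689218541834226
```

Call:
{"fn": "servo_tool", "kwargs": {
  "moves": ".1 -.03 -.4 0 .087;.1 -.03 -.4 0 .087;.1 -.03 -.4 0 .087;.1 -.03 -.4 0 .087;.1 -.03 -.4 0 .087"
}}

```text
time: 3.93
position: [0.0909, 0.1618, 0.8764]
tool_rot: [-0.087, 0.993, 0.01, 0.076]
ft_force: [-0.7, -0.1, -0.6]
grip_width: 0.0869
grip_force: 0.0
```

```bash
python3 -c "from h import *;st()"
```

```text
t 3.9333 p [0.0909 0.1618 0.8764] rack [-0.4798  0.2995] q [ 0.5053 -0.2176  0.5632 -0.0925  2.647  -1.3248] 
R [[-0.973, -0.174, 0.149], [-0.171, 0.985, 0.033], [-0.153, 0.006, -0.988]] F [-0.6599 -0.1124 -0.5683] w 0.08694267146224675
```

Call:
{"fn": "servo_tool", "kwargs": {
  "moves": ".1 0 -.4 0 .087;.1 0 -.4 0 .087;.1 0 -.4 0 .087"
}}

```text
time: 4.18
position: [0.0624, 0.1722, 0.8852]
tool_rot: [-0.087, 0.992, 0.018, 0.091]
ft_force: [-0.7, 0.7, 0.5]
grip_width: 0.0874
grip_force: 0.0
```

```bash
python3 -c "from h import *;st()"
```

```text
t 4.1833 p [0.0624 0.1722 0.8852] rack [-0.5061  0.3146] q [ 0.7327 -0.2073  0.5281 -0.1716  2.647  -1.1708] 
R [[-0.968, -0.175, 0.178], [-0.169, 0.984, 0.051], [-0.184, 0.019, -0.983]] F [-0.6901  0.6985  0.5403] w 0.08735608833713555
```

Call:
{"fn": "servo_tool", "kwargs": {
  "moves": "-.268 -.05 .136 0 .087;-.268 -.05 .136 0 .087;-.268 -.05 .136 0 .087;-.268 -.05 .136 0 .087;-.268 -.05 .136 0 .087;-.268 -.05 .136 0 .087;-.268 -.05 .136 0 .087;-.268 -.05 .136 0 .087;-.268 -.05 .136 0 .087"
}}

```text
time: 4.93
position: [0.3605, 0.1753, 0.7908]
tool_rot: [-0.086, 0.993, 0.012, 0.084]
ft_force: [0.5, 0.0, -0.4]
grip_width: 0.0873
grip_force: 0.0
```

Call:
{"fn": "servo_tool", "kwargs": {
  "moves": "-.2 0 -.4 0 .087;-.2 0 -.4 0 .087;-.2 0 -.4 0 .087;-.2 0 -.4 0 .087;-.2 0 -.4 0 .087"
}}

```text
time: 5.35
position: [0.3378, 0.1485, 0.8917]
tool_rot: [-0.088, 0.993, 0.015, 0.083]
ft_force: [-1.1, -0.8, 0.6]
grip_width: 0.0868
grip_force: 0.0
```

```bash
python3 -c "from h import *;st()"
```

```text
t 5.35 p [0.3378 0.1485 0.8917] rack [-0.2389  0.2437] q [ 0.0819  0.1096  0.2179  0.0645  2.647  -1.6058] 
R [[-0.971, -0.177, 0.162], [-0.172, 0.984, 0.044], [-0.167, 0.015, -0.986]] F [-1.0943 -0.7807  0.5508] w 0.08680409274853666
```

Call:
{"fn": "servo_tool", "kwargs": {
  "moves": ".3 .04 -.4 0 .087;.3 .04 -.4 0 .087;.3 .04 -.4 0 .087;.3 .04 -.4 0 .087;.3 .04 -.4 0 .087;.3 .04 -.4 0 .087;.3 .04 -.4 0 .087;.3 .04 -.4 0 .087"
}}

```text
time: 6.02
position: [0.2431, 0.2094, 0.9148]
tool_rot: [-0.087, 0.989, 0.02, 0.117]
ft_force: [1.7, -0.0, 0.3]
grip_width: 0.0871
grip_force: 0.0
```

```bash
python3 -c "from h import *;st()"
```

```text
t 6.0167 p [0.2431 0.2094 0.9148] rack [-0.3217  0.32  ] q [ 0.3898  0.039   0.2179 -0.0669  2.647  -1.42  ] 
R [[-0.957, -0.178, 0.229], [-0.168, 0.984, 0.06], [-0.236, 0.019, -0.972]] F [ 1.7278 -0.0156  0.2993] w 0.08707274587886453
```

Call:
{"fn": "servo_tool", "kwargs": {
  "moves": ".3 -.05 -.4 0 .087;.3 -.05 -.4 0 .087;.3 -.05 -.4 0 .087;.3 -.05 -.4 0 .087"
}}

```text
time: 6.35
position: [0.1708, 0.2164, 0.9319]
tool_rot: [-0.086, 0.985, 0.026, 0.149]
ft_force: [0.3, 0.4, 0.0]
grip_width: 0.0867
grip_force: 0.0
```

Call:
{"fn": "servo_tool", "kwargs": {
  "moves": ".3 -.03 -.2 0 .087;.3 -.03 -.2 0 .087;.3 -.03 -.2 0 .087;.3 -.03 -.2 0 .087"
}}

```text
time: 6.68
position: [0.0588, 0.2218, 0.9412]
tool_rot: [-0.087, 0.98, 0.039, 0.176]
ft_force: [-0.7, 0.8, 1.0]
grip_width: 0.087
grip_force: 0.0
```

Call:
{"fn": "servo_tool", "kwargs": {
  "moves": ".3 -.03 -.2 0 .087;.3 -.03 -.2 0 .087;.3 -.03 -.2 0 .087;.3 -.03 -.2 0 .087"
}}

```text
time: 7.02
position: [-0.0417, 0.2174, 0.9385]
tool_rot: [-0.09, 0.975, 0.059, 0.195]
ft_force: [0.4, 0.6, -0.1]
grip_width: 0.087
grip_force: 0.0
```

```bash
python3 -c "from h import *;st()"
```

```text
t 7.0167 p [-0.0417  0.2174  0.9385] rack [-0.6008  0.3771] q [ 1.803   0.0067  0.2179 -0.9805  2.6471 -0.8854] 
R [[-0.908, -0.198, 0.37], [-0.152, 0.977, 0.151], [-0.391, 0.081, -0.917]] F [ 0.4445  0.6098 -0.1084] w 0.08703394878809015
```

Call:
{"fn": "servo_tool", "kwargs": {
  "moves": "-.26 -.177 .183 0 .087;-.26 -.177 .183 0 .087;-.26 -.177 .183 0 .087;-.26 -.177 .183 0 .087;-.26 -.177 .183 0 .087;-.26 -.177 .183 0 .087;-.26 -.177 .183 0 .087;-.26 -.177 .183 0 .087;-.26 -.177 .183 0 .087;-.26 -.177 .183 0 .087"
}}

```text
time: 7.85
position: [0.1569, 0.1622, 0.8956]
tool_rot: [-0.091, 0.974, 0.054, 0.201]
ft_force: [-0.5, 1.7, -0.3]
grip_width: 0.087
grip_force: 0.0
```

```bash
python3 -c "from h import *;st()"
```

```text
t 7.85 p [0.1569 0.1622 0.8956] rack [-0.4148  0.2884] q [ 0.1588 -0.2946  0.6074  0.1199  2.4123 -1.4925] 
R [[-0.902, -0.199, 0.382], [-0.156, 0.978, 0.142], [-0.402, 0.068, -0.913]] F [-0.5187  1.669  -0.3168] w 0.08697579598711079
```

Call:
{"fn": "servo_tool", "kwargs": {
  "moves": "-.15 -.11 .09 0 .087;-.15 -.11 .09 0 .087;-.15 -.11 .09 0 .087;-.15 -.11 .09 0 .087;-.15 -.11 .09 0 .087"
}}

```text
time: 8.27
position: [0.3426, 0.0943, 0.865]
tool_rot: [-0.09, 0.974, 0.05, 0.2]
ft_force: [-0.9, 0.8, -0.1]
grip_width: 0.0871
grip_force: 0.0
```

Call:
{"fn": "servo_tool", "kwargs": {
  "moves": ".02 -.01 -.45 0 .087;.02 -.01 -.45 0 .087;.02 -.01 -.45 0 .087;.02 -.01 -.45 0 .087"
}}

```text
time: 8.6
position: [0.2679, 0.0661, 0.9554]
tool_rot: [-0.092, 0.974, 0.054, 0.201]
ft_force: [-0.4, -0.2, 0.1]
grip_width: 0.0873
grip_force: 0.0
```

Call:
{"fn": "servo_tool", "kwargs": {
  "moves": ".3 -.05 -.3 0 .087;.3 -.05 -.3 0 .087;.3 -.05 -.3 0 .087;.3 -.05 -.3 0 .087"
}}

```text
time: 8.93
position: [0.2491, 0.0791, 0.9628]
tool_rot: [-0.087, 0.971, 0.049, 0.217]
ft_force: [0.6, -0.3, 0.4]
grip_width: 0.0872
grip_force: 0.0
```

```bash
python3 -c "from h import *;st()"
```

```text
t 8.9333 p [0.2491 0.0791 0.9628] rack [-0.3383  0.1907] q [-0.736  -0.1371  0.2179  0.9146  2.647  -1.5875] 
R [[-0.89, -0.191, 0.414], [-0.148, 0.98, 0.133], [-0.431, 0.057, -0.901]] F [ 0.6302 -0.2756  0.4488] w 0.08717526969527427
```

Call:
{"fn": "servo_tool", "kwargs": {
  "moves": ".35 -.02 -.2 0 .087;.35 -.02 -.2 0 .087;.35 -.02 -.2 0 .087;.35 -.02 -.2 0 .087"
}}

```text
time: 9.27
position: [0.2229, 0.1065, 0.9618]
tool_rot: [-0.089, 0.971, 0.042, 0.219]
ft_force: [1.1, 0.1, 0.1]
grip_width: 0.0872
grip_force: 0.0
```

Call:
{"fn": "servo_tool", "kwargs": {
  "moves": ".35 -.02 -.2 0 .087;.35 -.02 -.2 0 .087;.35 -.02 -.2 0 .087;.35 -.02 -.2 0 .087"
}}

```text
time: 9.6
position: [0.1485, 0.1477, 0.9639]
tool_rot: [-0.088, 0.971, 0.039, 0.219]
ft_force: [1.3, 0.8, -0.5]
grip_width: 0.0871
grip_force: 0.0
```

Call:
{"fn": "servo_tool", "kwargs": {
  "moves": ".35 -.02 -.2 0 .087;.35 -.02 -.2 0 .087;.35 -.02 -.2 0 .087;.35 -.02 -.2 0 .087"
}}

```text
time: 9.93
position: [0.0742, 0.1383, 0.9636]
tool_rot: [-0.088, 0.971, 0.044, 0.22]
ft_force: [-0.1, -0.1, 0.5]
grip_width: 0.0867
grip_force: 0.0
```

```bash
python3 -c "from h import *;st()"
```

```text
t 9.9333 p [0.0742 0.1383 0.9636] rack [-0.5004  0.2792] q [ 0.7231 -0.1814  0.2284 -0.3994  2.647  -1.4225] 
R [[-0.888, -0.189, 0.419], [-0.151, 0.981, 0.123], [-0.434, 0.046, -0.9]] F [-0.1248 -0.1201  0.519 ] w 0.08671749542440899
```

Call:
{"fn": "servo_tool", "kwargs": {
  "moves": ".35 -.02 -.3 0 .087;.35 -.02 -.3 0 .087;.35 -.02 -.3 0 .087;.35 -.02 -.3 0 .087"
}}

```text
time: 10.27
position: [0.0314, 0.132, 0.9617]
tool_rot: [-0.087, 0.971, 0.046, 0.216]
ft_force: [0.5, -0.9, -0.1]
grip_width: 0.0874
grip_force: 0.0
```

Call:
{"fn": "servo_tool", "kwargs": {
  "moves": ".35 -.05 -.3 0 .087;.35 -.05 -.3 0 .087;.35 -.05 -.3 0 .087;.35 -.05 -.3 0 .087"
}}

```text
time: 10.6
position: [-0.0282, 0.1219, 0.945]
tool_rot: [-0.088, 0.968, 0.059, 0.225]
ft_force: [1.1, 0.5, 0.5]
grip_width: 0.0871
grip_force: 0.0
```

```bash
python3 -c "from h import *;st()"
```

```text
t 10.6 p [-0.0282  0.1219  0.945 ] rack [-0.604   0.2806] q [ 2.0137 -0.1019  0.3178 -1.2529  2.647  -0.9405] 
R [[-0.883, -0.198, 0.426], [-0.145, 0.977, 0.154], [-0.447, 0.074, -0.892]] F [1.0781 0.4657 0.4585] w 0.08709160606741244
```

Call:
{"fn": "servo_tool", "kwargs": {
  "moves": "-.256 -.196 .224 0 0;-.256 -.196 .224 0 0;-.256 -.196 .224 0 0;-.256 -.196 .224 0 0;-.256 -.196 .224 0 0;-.256 -.196 .224 0 0;-.256 -.196 .224 0 0;-.256 -.196 .224 0 0;-.256 -.196 .224 0 0;-.256 -.196 .224 0 0"
}}

```text
time: 11.43
position: [0.13, 0.149, 0.9034]
tool_rot: [-0.097, 0.966, 0.031, 0.236]
ft_force: [-0.2, -0.5, 0.3]
grip_width: 0.0283
grip_force: 0.0
```

```bash
cat >>h.py <<'E'
def to(rx,ry,z):
    p,R=st();c,s=np.cos(YA),np.sin(YA)
    g=np.array([RK[0]+c*rx-s*ry,RK[1]+s*rx+c*ry,z]);print('goal',g,'shift',R.T@(g-p),'len',np.linalg.norm(g-p))
E
python3 -c "from h import *;to(-.135,-.175,.25)"
```

```text
t 11.4333 p [0.13   0.149  0.9034] rack [-0.4435  0.2801] q [ 0.3825 -0.3212  0.6137 -0.1001  2.3707 -1.4765] 
R [[-0.87, -0.201, 0.45], [-0.172, 0.979, 0.106], [-0.462, 0.015, -0.887]] F [-0.2256 -0.4763  0.3429] w 0.028274696182813263
goal [ 0.5124 -0.246   0.25  ] shift [ 0.0371 -0.4735  0.7097] len 0.8539535738588163
```

Call:
{"fn": "servo_tool", "kwargs": {
  "moves": ".037 -.474 .71 0 0;.037 -.474 .71 0 0;.037 -.474 .71 0 0;.037 -.474 .71 0 0;.037 -.474 .71 0 0;.037 -.474 .71 0 0;.037 -.474 .71 0 0;.037 -.474 .71 0 0;.037 -.474 .71 0 0;.037 -.474 .71 0 0"
}}

```text
time: 12.27
position: [0.2553, 0.053, 0.7087]
tool_rot: [-0.093, 0.968, 0.022, 0.233]
ft_force: [0.6, -1.5, 1.0]
grip_width: 0.0008
grip_force: 0.0
```

```bash
python3 -c "from h import *;to(-.135,-.175,.20)"
```

```text
t 12.2667 p [0.2553 0.053  0.7087] rack [-0.3367  0.1639] q [-0.9288 -0.5441  1.3098  0.4941  2.0981 -2.3786] 
R [[-0.874, -0.19, 0.448], [-0.169, 0.982, 0.085], [-0.456, -0.001, -0.89]] F [ 0.6233 -1.4602  0.9795] w 0.000754427564123502
goal [ 0.5124 -0.246   0.2   ] shift [ 0.0579 -0.3417  0.5424] len 0.6436972136692376
```

Call:
{"fn": "servo_tool", "kwargs": {
  "moves": ".058 -.342 .542 0 0;.058 -.342 .542 0 0;.058 -.342 .542 0 0;.058 -.342 .542 0 0;.058 -.342 .542 0 0;.058 -.342 .542 0 0;.058 -.342 .542 0 0;.058 -.342 .542 0 0;.058 -.342 .542 0 0;.058 -.342 .542 0 0"
}}

```text
time: 13.1
position: [0.4259, -0.1343, 0.3757]
tool_rot: [-0.101, 0.967, 0.025, 0.233]
ft_force: [1.1, -0.3, 0.8]
grip_width: 0.0003
grip_force: 0.0
```

```bash
python3 -c "from h import *;to(-.135,-.175,.12)"
```

```text
t 13.1 p [ 0.4259 -0.1343  0.3757] rack [-0.2009 -0.05  ] q [-0.8535 -0.0573  1.8956  0.4619  1.1067 -2.8008] 
R [[-0.871, -0.207, 0.445], [-0.183, 0.978, 0.096], [-0.455, 0.002, -0.89]] F [ 1.1002 -0.3241  0.7861] w 0.000340807433255932
goal [ 0.5124 -0.246   0.12  ] shift [ 0.0615 -0.1278  0.2554] len 0.29213245656475617
```

Call:
{"fn": "servo_tool", "kwargs": {
  "moves": "0 0 0 70 0;0 0 0 70 0;0 0 0 70 0;0 0 0 70 0;0 0 0 70 0;0 0 0 70 0;0 0 0 70 0;0 0 0 70 0;0 0 0 70 0;0 0 0 70 0"
}}

```text
time: 13.93
position: [0.4254, -0.1336, 0.3771]
tool_rot: [0.475, 0.849, 0.155, 0.175]
ft_force: [-0.9, -0.1, 0.0]
grip_width: 0.0006
grip_force: 0.0
```

Call:
{"fn": "servo_tool", "kwargs": {
  "moves": "0 0 0 70 0;0 0 0 70 0;0 0 0 70 0;0 0 0 70 0;0 0 0 70 0;0 0 0 70 0;0 0 0 70 0;0 0 0 70 0;0 0 0 70 0;0 0 0 70 0"
}}

```text
time: 14.77
position: [0.4254, -0.1336, 0.3771]
tool_rot: [0.875, 0.423, 0.228, 0.055]
ft_force: [0.2, -0.3, 0.3]
grip_width: 0.0003
grip_force: 0.0
```

Call:
{"fn": "servo_tool", "kwargs": {
  "moves": "0 0 0 40 0;0 0 0 40 0;0 0 0 40 0;0 0 0 40 0;0 0 0 40 0;0 0 0 40 0"
}}

```text
time: 15.27
position: [0.4254, -0.1336, 0.3771]
tool_rot: [0.967, 0.098, 0.232, -0.026]
ft_force: [0.9, -0.6, -0.3]
grip_width: 0.0002
grip_force: 0.0
```

```bash
python3 -c "from h import *;to(-.135,-.178,.10)"
```

```text
t 15.2667 p [ 0.4254 -0.1336  0.3771] rack [-0.2013 -0.0493] q [-0.8537 -0.0599  1.8937  0.461   1.1117  0.3485] 
R [[0.873, 0.202, 0.445], [0.178, -0.979, 0.097], [0.455, -0.006, -0.89]] F [ 0.9203 -0.6015 -0.2511] w 0.00024851416454011864
goal [ 0.513  -0.2489  0.1   ] shift [-0.0702  0.1322  0.2745] len 0.3126506551426108
```

Call:
{"fn": "servo_tool", "kwargs": {
  "moves": "-.07 .119 .275 0 0;-.07 .119 .275 0 0;-.07 .119 .275 0 0;-.07 .119 .275 0 0;-.07 .119 .275 0 0;-.07 .119 .275 0 0;-.07 .119 .275 0 0;-.07 .119 .275 0 0;-.07 .119 .275 0 0;-.07 .119 .275 0 0"
}}

```text
time: 16.1
position: [0.5104, -0.234, 0.095]
tool_rot: [0.967, 0.099, 0.233, -0.029]
ft_force: [-0.7, 0.4, 0.4]
grip_width: 0.0006
grip_force: 0.0
```

```bash
python3 - <<'E'
from h import *
to(-.135,-.165,.035)
a=cams.camera("top")[150:345,225:445]
cv2.imwrite("pics/topd.png",cv2.resize(a,None,fx=3,fy=3,interpolation=cv2.INTER_CUBIC))
E
```

```text
t 16.1 p [ 0.5104 -0.234   0.095 ] rack [-0.135  -0.1629] q [-0.8603  0.6016  1.9773  0.9397  0.5231 -0.3145] 
R [[0.872, 0.205, 0.445], [0.179, -0.979, 0.102], [0.456, -0.009, -0.89]] F [-0.7303  0.4429  0.36  ] w 0.0006354780549246346
goal [ 0.5107 -0.2361  0.035 ] shift [-0.0274  0.0027  0.0533] len 0.0600013504605885
```

View pics/topd.png

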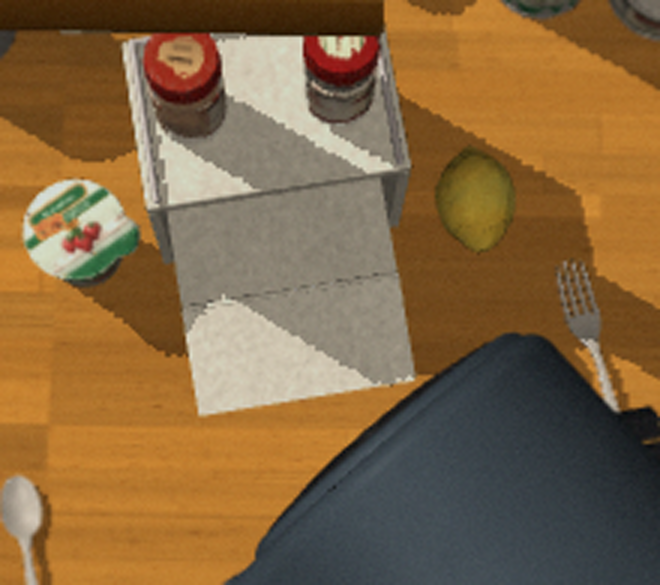

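Call:
{"fn": "servo_tool", "kwargs": {
  "moves": "-.013 0 .027 0 0;-.027 .002 .053 0 0;-.027 .002 .053 0 0;-.027 .002 .053 0 0"
}}

```text
time: 16.48
position: [0.5074, -0.2342, 0.0358]
tool_rot: [0.967, 0.096, 0.232, -0.03]
ft_force: [0.3, -0.1, -0.0]
grip_width: 0.0005
grip_force: 0.0
```

Call:
{"fn": "servo_tool", "kwargs": {
  "moves": "0 -.015 0 0 0;0 -.025 0 0 0;0 -.033 0 0 0;0 -.041 0 0 0;0 -.049 0 0 0;0 -.057 0 0 0;0 -.065 0 0 0;0 -.073 0 0 0;0 -.079 0 0 0;0 -.079 0 0 0"
}}

```text
time: 17.32
position: [0.4922, -0.1568, 0.0391]
tool_rot: [0.967, 0.096, 0.234, -0.028]
ft_force: [0.5, 0.1, 0.8]
grip_width: 0.0002
grip_force: 0.0
```

```bash
python3 - <<'E'
from h import *
to(-.25,-.12,.10)
a=cams.camera("scene")[190:350,240:420]
cv2.imwrite("pics/scened.png",cv2.resize(a,None,fx=3.5,fy=3.5,interpolation=cv2.INTER_CUBIC))
E
```

```text
t 17.3167 p [ 0.4922 -0.1568  0.0391] rack [-0.1395 -0.0836] q [-0.7645  0.7137  2.1408  1.5477  0.3915 -0.8829] 
R [[0.872, 0.2, 0.447], [0.173, -0.98, 0.1], [0.458, -0.01, -0.889]] F [0.4954 0.121  0.7915] w 0.00017559091043178995
goal [ 0.3897 -0.2117  0.1   ] shift [-0.0711  0.0327 -0.1054] len 0.1312507695789414
```

```bash
cat >kin.py <<'E'
from h import *
D=[([.9735,.5284,1.4338,0,1.1814,-.1785],[.2538,.5704,.2217]),
([.2856,.0815,1.5374,0,1.5232,-1.4602],[.3846,.2286,.422]),
([.1824,.2179,.2888,.0002,2.6302,-1.5627],[.3913,.1851,.8299]),
([.3189,-.212,.5838,-.0367,2.647,-1.4592],[.1209,.1512,.8694]),
([.7327,-.2073,.5281,-.1716,2.647,-1.1708],[.0624,.1722,.8852]),
([1.803,.0067,.2179,-.9805,2.6471,-.8854],[-.0417,.2174,.9385]),
([-.736,-.1371,.2179,.9146,2.647,-1.5875],[.2491,.0791,.9628]),
([2.0137,-.1019,.3178,-1.2529,2.647,-.9405],[-.0282,.1219,.945]),
([.3825,-.3212,.6137,-.1001,2.3707,-1.4765],[.13,.149,.9034]),
([-.8537,-.0599,1.8937,.461,1.1117,.3485],[.4254,-.1336,.3771]),
([-.8603,.6016,1.9773,.9397,.5231,-.3145],[.5104,-.234,.095]),
([-.7645,.7137,2.1408,1.5477,.3915,-.8829],[.4922,-.1568,.0391])]
E_=Ro.from_euler
def fk(q,k):
    h,a,b,c,o,ex,e5=k
    A=E_('z',q[0]);B=A*E_('y',q[1]);C=A*E_('y',q[1]+q[2]);W=C*E_('z',q[3]);T=W*E_('y',q[4])
    p=np.array([0,0,h])+A.apply([0,o,0])+B.apply([0,0,a])+C.apply([ex,0,b])+W.apply([0,e5,0])+T.apply([0,0,c])
    return p,T*E_('z',q[5])
def res(k): return np.concatenate([fk(q,k)[0]-p for q,p in D])
K=least_squares(res,[.3,.45,.43,.3,.1,0,0]).x
QL=np.array([[-3.08,3.08],[-.75,2.2],[.22,2.44],[-1.43,4.57],[0,2.65],[-2.85,2.85]]).T
def ik(p,R,q0):
    def f(q):
        a,b=fk(q,K);return np.r_[(a-p)*10,(b.inv()*R).as_rotvec()*3]
    s=least_squares(f,np.clip(q0,QL[0]+.001,QL[1]-.001),bounds=QL);return s.x,np.abs(s.fun).max()
if __name__=="__main__":
    print(K,np.abs(res(K)).max())
    o=get_obs();print(fk(o['q'],K)[1].as_matrix())
    R=Ro.from_quat(o['tool_rot']);print(R.as_matrix())
    off=fk(o['q'],K)[1].inv()*R
    c,s=np.cos(YA),np.sin(YA)
    for rx,ry,z in[(-.24,0,.15),(-.24,0,.035),(-.21,0,.035),(-.2,0,.035),(-.15,0,.035),(-.1,0,.04),(-.05,0,.045),(0,0,.04),(.05,0,.04)]:
        g=np.array([RK[0]+c*rx-s*ry,RK[1]+s*rx+c*ry,z])
        best=min((ik(g,R*off.inv(),np.array(q0)) for q0 in(o['q'],[-.5,.3,2.3,.8,.5,0],[-.3,.6,2.2,3.,.5,-2.4],[0,.6,2,0,.3,0])),key=lambda x:x[1])
        print(rx,z,*best)
E
python3 kin.py
```

```text
[ 0.2742  0.588   0.3917  0.3055  0.111   0.1141 -0.    ] 8.336914686082192e-05
[[-0.1993  0.8723  0.4466]
 [ 0.9799  0.1729  0.0995]
 [ 0.0096  0.4574 -0.8892]]
[[ 0.8723  0.1993  0.4466]
 [ 0.1729 -0.9799  0.0995]
 [ 0.4574 -0.0096 -0.8892]]
-0.24 0.15 [-0.8881  0.3484  2.3944  1.205   0.4537 -0.635 ] 2.4980018054066022e-14
-0.24 0.035 [-0.8607  0.7777  2.44    2.1433  0.4872 -1.6526] 0.08913925899151631
-0.21 0.035 [-0.7907  0.788   2.4268  2.2422  0.5176 -1.6755] 5.551115123125783e-15
-0.2 0.035 [-0.7615  0.7761  2.4023  2.2177  0.4965 -1.6141] 8.326672684688674e-16
-0.15 0.035 [-0.6365  0.7381  2.2827  2.0751  0.4056 -1.3171] 3.3306690738754696e-15
-0.1 0.04 [-0.5387  0.7116  2.1645  1.8413  0.3325 -0.9642] 2.4424906541753444e-14
-0.05 0.045 [-0.4609  0.7044  2.0465  1.5371  0.292  -0.5674] 2.220446049250313e-15
0 0.04 [-0.3977  0.7317  1.9295  1.2774  0.2801 -0.2371] 5.662137425588298e-15
0.05 0.04 [-0.3455  0.7557  1.809   0.989   0.2974  0.1105] 1.1102230246251565e-15
```

View pics/scened.png

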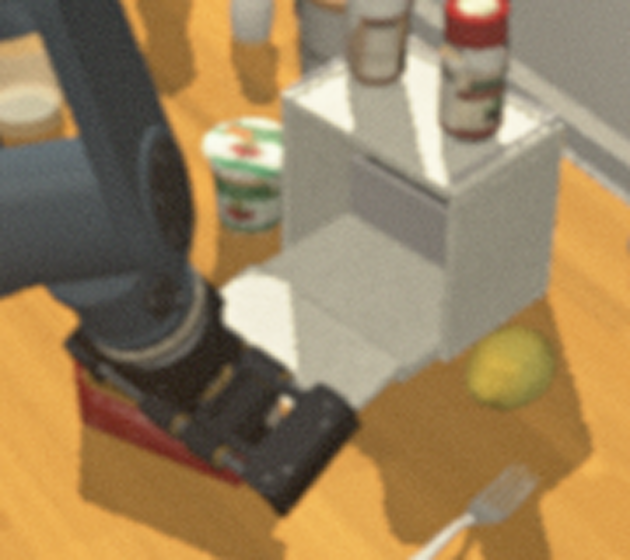

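Call:
{"fn": "servo_tool", "kwargs": {
  "moves": ".018 .01 -.035 0 0;.036 .01 -.07 0 0;.054 .01 -.105 0 0;.078 .01 -.15 0 0;.034 -.287 -.182 0 0;.034 -.287 -.182 0 0;.034 -.287 -.182 0 0;.034 -.287 -.182 0 0;.034 -.287 -.182 0 0;.034 -.287 -.182 0 0"
}}

```text
time: 18.2
position: [0.4049, 0.0571, 0.2047]
tool_rot: [0.968, 0.094, 0.233, -0.029]
ft_force: [0.6, 0.6, -1.0]
grip_width: 0.0005
grip_force: 0.0
```

Call:
{"fn": "servo_tool", "kwargs": {
  "moves": "-.02 -.1 0 0 .087;-.02 -.1 0 0 .087;-.02 -.1 0 0 .087;-.02 -.1 0 0 .087"
}}

```text
time: 18.53
position: [0.3666, 0.1531, 0.1964]
tool_rot: [0.967, 0.097, 0.232, -0.031]
ft_force: [-0.2, -0.8, -0.2]
grip_width: 0.0194
grip_force: 0.0
```

```bash
python3 - <<'E'
from h import *
st()
a=cams.camera("scene")[230:350,240:400]
b=cams.camera("top")[230:350,255:415]
cv2.imwrite("pics/both.png",cv2.resize(np.vstack([a,b]),None,fx=2.5,fy=2.5,interpolation=cv2.INTER_CUBIC))
E
```

```text
t 18.5333 p [0.3666 0.1531 0.1964] rack [-0.2098  0.2433] q [0.0437 0.1732 2.3474 0.5024 0.1774 0.9381] 
R [[0.873, 0.203, 0.443], [0.174, -0.979, 0.104], [0.455, -0.014, -0.891]] F [-0.1986 -0.8467 -0.1851] w 0.019424963671325707
```

View pics/both.png

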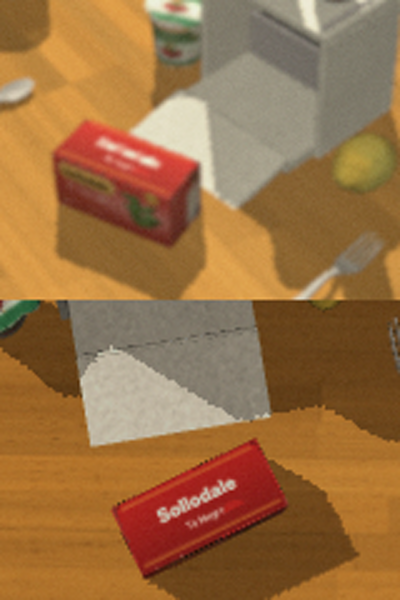

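The box is clear in both views. In the lower half its top corners are at (255,438), (287,498), (150,578) and (112,507).

```bash
cat >>h.py <<'E'
def rk(w):
    d=np.array(w)[:2]-RK;c,s=np.cos(YA),np.sin(YA);return np.array([c*d[0]+s*d[1],-s*d[0]+c*d[1]])
E
python3 - <<'E'
from h import *
uv=np.array([(255,438),(287,498),(150,578),(112,507)],float)-[0,300]
b=ray("top",uv/2.5+[255,230],.063)
x,r=fit([(.0315,-.0655),(-.0315,-.0655),(-.0315,.0655),(.0315,.0655)],b);print(x,r,'rack',rk(x),x[2]-YA)
print([rk(w) for w in b])
to(-.225,.05,.2)
E
```

```text
[ 0.4766 -0.0789  0.502 ] [[ 0.0051  0.0001]
 [-0.0025 -0.0047]
 [-0.0013  0.0027]
 [-0.0012  0.0019]] rack [-0.1415 -0.0043] 0.32851344259261905
[array([-0.0955, -0.0553]), array([-0.1469, -0.0723]), array([-0.1916,  0.0447]), array([-0.1319,  0.0658])]
t 18.6333 p [0.368  0.152  0.1965] rack [-0.2086  0.2419] q [0.0399 0.1742 2.3462 0.5073 0.1775 0.9298] 
R [[0.873, 0.202, 0.444], [0.174, -0.979, 0.104], [0.455, -0.013, -0.89]] F [-0.204  -0.0255 -0.1476] w 0.027432876374651027
goal [ 0.3849 -0.0399  0.2   ] shift [-0.017   0.1913 -0.0155] len 0.19265314843956485
```

Call:
{"fn": "servo_tool", "kwargs": {
  "moves": "-.041 .248 .061 0 .087;-.041 .248 .061 0 .087;-.041 .248 .061 0 .087;-.041 .248 .061 0 .087;-.041 .248 .061 0 .087;-.041 .248 .061 0 .087;-.041 .248 .061 0 .087;-.06 .248 .1 0 .087;-.081 .249 .139 0 .087;-.081 .249 .139 0 .087"
}}

```text
time: 19.47
position: [0.3988, 0.0111, 0.1285]
tool_rot: [0.968, 0.095, 0.231, -0.032]
ft_force: [1.2, 0.8, 0.2]
grip_width: 0.0857
grip_force: 0.0
```

```bash
python3 -c "from h import *;to(-.15,-.005,.034)"
```

```text
t 19.4667 p [0.3988 0.0111 0.1285] rack [-0.2025  0.0978] q [-0.5116  0.4293  2.4383  1.8211  0.323  -0.914 ] 
R [[0.876, 0.199, 0.44], [0.169, -0.98, 0.105], [0.452, -0.018, -0.892]] F [1.1895 0.7918 0.2264] w 0.08570533625246805
goal [ 0.4683 -0.0811  0.034 ] shift [0.0024 0.1058 0.1051] len 0.14920800513979038
```

```bash
python3 - <<'E'
from kin import *
to(-.21,-.005,.12)
o=get_obs();R=Ro.from_quat(o['tool_rot']);off=fk(o['q'],K)[1].inv()*R;c,s=np.cos(YA),np.sin(YA)
q=o['q']
for rx,ry,z in[(-.205,.05,.12),(-.21,-.005,.12),(-.21,-.005,.09),(-.21,-.005,.06),(-.21,-.005,.035),(-.205,-.005,.035),(-.17,0,.035)]:
    g=np.array([RK[0]+c*rx-s*ry,RK[1]+s*rx+c*ry,z]);q,e=ik(g,R*off.inv(),q);print(rx,ry,z,q,e)
E
```

```text
t 19.4667 p [0.3988 0.0111 0.1285] rack [-0.2025  0.0978] q [-0.5116  0.4293  2.4383  1.8211  0.323  -0.914 ] 
R [[0.876, 0.199, 0.44], [0.169, -0.98, 0.105], [0.452, -0.018, -0.892]] F [1.1895 0.7918 0.2264] w 0.08570533625246805
goal [ 0.4092 -0.0915  0.12  ] shift [-0.0122  0.1027  0.0014] len 0.10344038510980662
-0.205 0.05 0.12 [-0.6585  0.4631  2.4122  1.6809  0.3629 -0.9156] 2.834160406361974e-10
-0.21 -0.005 0.12 [-0.8004  0.4642  2.3526  1.4037  0.4059 -0.7632] 4.929390229335695e-14
-0.21 -0.005 0.09 [-0.8005  0.5723  2.38    1.721   0.4048 -1.108 ] 1.3021084210862455e-11
-0.21 -0.005 0.06 [-0.8005  0.684   2.4003  2.0026  0.4431 -1.4164] 1.490890744193507e-12
-0.21 -0.005 0.035 [-0.8005  0.7776  2.4112  2.1816  0.4954 -1.617 ] 7.702172233337025e-14
-0.205 -0.005 0.035 [-0.7859  0.7721  2.3992  2.1687  0.4859 -1.5858] 8.053491207249408e-11
-0.17 0 0.035 [-0.6833  0.7453  2.3233  2.0972  0.4291 -1.3918] 1.942890293094024e-15
```

Feasible, so I'll move right and then down.

Call:
{"fn": "servo_tool", "kwargs": {
  "moves": "-.012 .103 .001 0 .087;-.012 .103 .001 0 .087;-.012 .103 .001 0 .087;-.012 .103 .001 0 .087;-.012 .103 .001 0 .087;-.032 .104 .04 0 .087;-.051 .105 .078 0 .087;-.051 .105 .078 0 .087;-.051 .105 .078 0 .087;-.051 .105 .078 0 .087"
}}

```text
time: 20.3
position: [0.4071, -0.0886, 0.0325]
tool_rot: [0.968, 0.097, 0.228, -0.033]
ft_force: [-0.7, 0.4, -0.3]
grip_width: 0.0871
grip_force: 0.0
```

```bash
python3 -c "from h import *;to(-.15,-.005,.033)"
```

```text
t 20.3 p [ 0.4071 -0.0886  0.0325] rack [-0.2116 -0.0018] q [-0.7965  0.7864  2.4158  2.1991  0.4983 -1.6361] 
R [[0.877, 0.202, 0.435], [0.172, -0.979, 0.108], [0.448, -0.02, -0.894]] F [-0.688   0.3773 -0.2859] w 0.08707794478470983
goal [ 0.4683 -0.0811  0.033 ] shift [0.0552 0.0051 0.027 ] len 0.06168808833048786
```

Call:
{"fn": "servo_tool", "kwargs": {
  "moves": ".008 0 .004 2 .087;.013 0 .0065 2 .087;.018 0.001 .009 2 .087;.023 .001 .0115 2 .087;.028 .001 .014 2 .087;.033 .001 .0165 2 .087;.038 .001 .0185 2 .087;.042 .001 .0205 2 .087;.046 .001 .0225 2 .087;.046 .001 .0225 2 .087"
}}

```text
time: 21.13
position: [0.4578, -0.0784, 0.0342]
tool_rot: [0.97, 0.08, 0.228, -0.038]
ft_force: [0.5, -0.3, 0.3]
grip_width: 0.0869
grip_force: 0.0
```

```bash
python3 - <<'E'
from h import *
to(-.22,-.005,.12)
a=cams.camera("scene")[210:350,240:400]
b=cams.camera("top")[210:350,255:415]
cv2.imwrite("pics/both2.png",cv2.resize(np.hstack([a,b]),None,fx=2.5,fy=2.5,interpolation=cv2.INTER_CUBIC))
E
```

```text
t 21.1333 p [ 0.4578 -0.0784  0.0342] rack [-0.1599 -0.0005] q [-0.661   0.7392  2.2943  2.0386  0.408  -1.2741] 
R [[0.883, 0.173, 0.436], [0.139, -0.984, 0.11], [0.448, -0.036, -0.893]] F [ 0.4928 -0.2964  0.2983] w 0.08686407484090108
goal [ 0.3994 -0.0932  0.12  ] shift [-0.0152  0.0013 -0.1038] len 0.10490697947391617
```

View pics/both2.png

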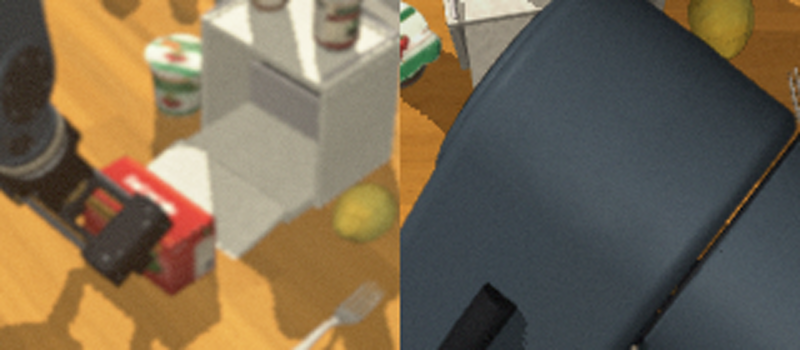

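The scene half shows the box at the ramp's toe, with its top far edge from (122,157) to (214,213), its near-right top corner at (172,250) and its bottom right corner at (174,293).

```bash
python3 - <<'E'
from h import *
uv=np.array([(122,157),(214,213)],float)/2.5+[240,210]
w=ray("scene",uv,.063);print([rk(v) for v in w],np.linalg.norm(w[0]-w[1]));d=rk(w[0])-rk(w[1]);print(np.arctan2(-d[0],d[1]))
uv=np.array([(174,293)],float)/2.5+[240,210];print(rk(ray("scene",uv,0.)[0]))
E
```

```text
[array([-0.0955,  0.0557]), array([-0.0872, -0.0655])] 0.12146165237601848
0.06823644345831963
[-0.1431 -0.0696]
```

Call:
{"fn": "servo_tool", "kwargs": {
  "moves": ".0045 0 .0022 0 .087;.009 0 .0045 0 .087;.0134 0 .0067 0 .087;.0179 0 .009 0 .087;.0224 0 .0112 0 .087;.0268 0 .0134 0 .087;.0313 0 .0157 0 .087;.0358 0 .0179 0 .087;.0402 0 .0202 0 .087;.0447 0 .0224 0 .087"
}}

```text
time: 22.07
position: [0.5056, -0.0706, 0.0332]
tool_rot: [0.97, 0.079, 0.226, -0.038]
ft_force: [-1.8, -1.0, -0.2]
grip_width: 0.0872
grip_force: 0.8
```

Call:
{"fn": "servo_tool", "kwargs": {
  "moves": ".0045 0 .0022 0 .087;.009 0 .0045 0 .087;.0134 0 .0067 0 .087;.0179 0 .009 0 .087;.0224 0 .0112 0 .087;.0268 0 .0134 0 .087;.0313 0 .0157 0 .087;.0358 0 .0179 0 .087;.0402 0 .0202 0 .087;.0447 0 .0224 0 .087"
}}

```text
time: 22.9
position: [0.5545, -0.062, 0.0329]
tool_rot: [0.97, 0.079, 0.226, -0.038]
ft_force: [-2.1, -0.9, 0.9]
grip_width: 0.0871
grip_force: 1.1
```

```bash
python3 - <<'E'
from h import *
to(-.01,0,.038)
cv2.imwrite("pics/s3.png",cams.camera("scene"))
E
```

```text
t 22.9 p [ 0.5545 -0.062   0.0329] rack [-0.0618 -0.001 ] q [-0.4817  0.7276  2.0634  1.5881  0.3022 -0.6074] 
R [[0.885, 0.17, 0.433], [0.136, -0.985, 0.11], [0.445, -0.038, -0.895]] F [-2.0522 -0.889   0.9159] w 0.08711866578973682
goal [ 0.6054 -0.052   0.038 ] shift [ 0.0487 -0.0013  0.0186] len 0.05209581177672963
```

Call:
{"fn": "servo_tool", "kwargs": {
  "moves": ".005 0 .0019 0 .087;.01 0 .0037 0 .087;.0146 0 .0056 0 .087;.0195 0 .0074 0 .087;.0243 0 .0093 0 .087;.0292 0 .0112 0 .087;.034 0 .013 0 .087;.039 0 .0149 0 .087;.0438 0 .0167 0 .087;.0487 0 .0186 0 .087"
}}

```text
time: 23.78
position: [0.6062, -0.0534, 0.0381]
tool_rot: [0.97, 0.079, 0.227, -0.038]
ft_force: [-1.0, 0.2, 0.2]
grip_width: 0.0871
grip_force: 0.4
```

```bash
python3 - <<'E'
from h import *
to(.01,0,.036)
cv2.imwrite("pics/s4.png",cams.camera("scene"))
E
```

```text
t 23.7833 p [ 0.6062 -0.0534  0.0381] rack [-0.0094 -0.0015] q [-0.4143  0.7309  1.9393  1.2482  0.2946 -0.1876] 
R [[0.885, 0.171, 0.434], [0.136, -0.985, 0.11], [0.446, -0.038, -0.894]] F [-0.9947  0.1897  0.1564] w 0.08710733733459047
goal [ 0.625  -0.0486  0.036 ] shift [ 0.0164 -0.0015  0.0105] len 0.019549115088356005
```

Call:
{"fn": "servo_tool", "kwargs": {
  "moves": ".0018 0 .001 0 .087;.0036 0 .002 0 .087;.0054 0 .003 0 .087;.0072 -.001 .004 0 .087;.009 -.001 .005 0 .087;.0108 -.001 .006 0 .087;.0126 -.001 .007 0 .087;.0144 -.001 .008 0 .087;.0162 -.0015 .009 0 .087;.0162 -.0015 .009 0 .087"
}}

```text
time: 24.67
position: [0.6258, -0.0493, 0.0376]
tool_rot: [0.97, 0.079, 0.228, -0.038]
ft_force: [-0.2, 0.2, 0.2]
grip_width: 0.087
grip_force: 0.2
```

```bash
python3 - <<'E'
from h import *
to(.02,0,.034)
a=cams.camera("scene")[200:320,280:420]
cv2.imwrite("pics/s5.png",cv2.resize(a,None,fx=5,fy=5,interpolation=cv2.INTER_CUBIC))
E
```

```text
t 24.6667 p [ 0.6258 -0.0493  0.0376] rack [ 0.0106 -0.0009] q [-0.3902  0.7401  1.8941  1.1528  0.2958 -0.0656] 
R [[0.884, 0.171, 0.436], [0.136, -0.985, 0.109], [0.447, -0.037, -0.894]] F [-0.2034  0.1826  0.1789] w 0.08702184124098128
goal [ 0.6349 -0.0468  0.034 ] shift [ 0.0068 -0.0008  0.0075] len 0.010131097991143135
```

Call:
{"fn": "servo_tool", "kwargs": {
  "moves": ".0011 0 .0012 0 .087;.0022 0 .0024 0 .087;.0033 0 .0036 0 .087;.0044 0 .0048 0 .087;.0056 0 .006 0 .087;.0068 0 .0075 0 .087;.0068 0 .0075 0 .087"
}}

```text
time: 25.3
position: [0.6348, -0.0475, 0.0337]
tool_rot: [0.97, 0.079, 0.227, -0.038]
ft_force: [0.1, 0.1, 1.8]
grip_width: 0.0867
grip_force: 0.3
```

```bash
python3 -c "from h import *;to(.03,0,.033)"
```

```text
t 25.3 p [ 0.6348 -0.0475  0.0337] rack [ 0.0198 -0.0007] q [-0.3799  0.752   1.8725  1.1244  0.2956 -0.0265] 
R [[0.884, 0.171, 0.435], [0.136, -0.985, 0.109], [0.447, -0.037, -0.894]] F [0.0938 0.1341 1.7895] w 0.08666941876365511
goal [ 0.6447 -0.0451  0.033 ] shift [ 0.0088 -0.0006  0.0052] len 0.010240327915760588
```

Call:
{"fn": "servo_tool", "kwargs": {
  "moves": ".0011 0 .0006 0 .087;.0022 0 .0011 0 .087;.0034 0 .0017 0 .087;.0045 0 .0022 0 .087;.0056 0 .0028 0 .087;.0067 0 .0033 0 .087;.0067 0 .0033 0 .087"
}}

```text
time: 25.88
position: [0.642, -0.0463, 0.0339]
tool_rot: [0.97, 0.079, 0.227, -0.038]
ft_force: [-1.5, -0.2, -0.3]
grip_width: 0.0869
grip_force: 0.4
```

```bash
python3 -c "from h import *;to(.035,0,.033)"
```

```text
t 25.8833 p [ 0.642  -0.0463  0.0339] rack [ 0.0271 -0.0007] q [-0.3723  0.7551  1.8548  1.0826  0.2986  0.024 ] 
R [[0.884, 0.171, 0.435], [0.136, -0.985, 0.109], [0.447, -0.037, -0.894]] F [-1.5374 -0.1966 -0.2678] w 0.08686989758122769
goal [ 0.6497 -0.0443  0.033 ] shift [ 0.0067 -0.0007  0.0043] len 0.007991008202384284
```

Call:
{"fn": "servo_tool", "kwargs": {
  "moves": ".0009 0 .0005 0 .087;.0018 0 .0009 0 .087;.0027 0 .0014 0 .087;.0036 0 .0018 0 .087;.0045 0 .0023 0 .087;.0045 0 .0023 0 .087"
}}

```text
time: 26.38
position: [0.6459, -0.0456, 0.0336]
tool_rot: [0.97, 0.079, 0.227, -0.038]
ft_force: [-6.6, -2.9, 1.7]
grip_width: 0.0869
grip_force: 2.9
```

```bash
python3 -c "from h import *;to(.038,0,.033)"
```

```text
t 26.3833 p [ 0.6459 -0.0456  0.0336] rack [ 0.0311 -0.0007] q [-0.3677  0.7573  1.8444  1.0547  0.3004  0.0569] 
R [[0.885, 0.171, 0.434], [0.137, -0.985, 0.109], [0.446, -0.037, -0.894]] F [-6.5509 -2.8932  1.6581] w 0.08685497275611326
goal [ 0.6526 -0.0437  0.033 ] shift [ 0.0059 -0.0007  0.0037] len 0.006993211880784484
```

Call:
{"fn": "servo_tool", "kwargs": {
  "moves": ".0009 0 .0005 0 .087;.0018 0 .0009 0 .087;.0027 0 .0014 0 .087;.0036 0 .0018 0 .087;.0042 0 .0021 0 .087;.0042 0 .0021 0 .087;.0042 0 .0021 0 .087"
}}

```text
time: 26.97
position: [0.6492, -0.0451, 0.0335]
tool_rot: [0.97, 0.079, 0.226, -0.037]
ft_force: [-10.5, -4.9, 5.9]
grip_width: 0.087
grip_force: 5.4
```

```bash
python3 - <<'E'
from h import *
to(-.05,0,.034)
a=cams.camera("scene")[190:310,290:430]
cv2.imwrite("pics/s6.png",cv2.resize(a,None,fx=5,fy=5,interpolation=cv2.INTER_CUBIC))
E
```

```text
t 26.9667 p [ 0.6492 -0.0451  0.0335] rack [ 0.0344 -0.0007] q [-0.3639  0.759   1.8353  1.029   0.3023  0.0868] 
R [[0.885, 0.17, 0.432], [0.137, -0.985, 0.108], [0.444, -0.037, -0.895]] F [-10.547   -4.9099   5.8633] w 0.08697205902693789
goal [ 0.566  -0.0589  0.034 ] shift [-0.0754 -0.0006 -0.0379] len 0.08439436955078046
```

Call:
{"fn": "servo_tool", "kwargs": {
  "moves": ".0004 0 .0002 0 .087;.0004 0 .0002 0 .087;-.0013 0 -.0007 0 .087;-.0031 0 -.0016 0 .087;-.0049 0 -.0025 0 .087;-.0067 0 -.0034 0 .087;-.0085 0 -.0043 0 .087;-.0103 0 -.0052 0 .087;-.0121 0 -.0061 0 .087;-.0139 0 -.007 0 .087"
}}

```text
time: 27.85
position: [0.6365, -0.0472, 0.0341]
tool_rot: [0.97, 0.079, 0.228, -0.038]
ft_force: [0.2, 0.5, -0.2]
grip_width: 0.0871
grip_force: 0.0
```

Call:
{"fn": "servo_tool", "kwargs": {
  "moves": "-.01 0 -.005 0 .087;-.025 0 -.013 0 .087;-.045 0 -.023 0 .087;-.07 0 -.035 0 .087;-.095 0 -.048 0 .087;-.12 0 -.065 0 .087;-.12 0 -.085 0 .087;-.12 0 -.11 0 .087;-.12 0 -.11 0 .087;-.12 0 -.11 0 .087"
}}

```text
time: 28.68
position: [0.4828, -0.0765, 0.0796]
tool_rot: [0.97, 0.079, 0.229, -0.037]
ft_force: [0.2, -0.1, -0.3]
grip_width: 0.0867
grip_force: 0.0
```

```bash
python3 - <<'E'
from h import *
st()
a=cams.camera("scene")[190:310,290:430]
cv2.imwrite("pics/s7.png",cv2.resize(a,None,fx=5,fy=5,interpolation=cv2.INTER_CUBIC))
E
```

```text
t 28.6833 p [ 0.4828 -0.0765  0.0796] rack [-0.135  -0.0029] q [-0.6114  0.5986  2.2172  1.5571  0.3456 -0.7025] 
R [[0.883, 0.17, 0.437], [0.136, -0.985, 0.107], [0.449, -0.035, -0.893]] F [ 0.2287 -0.1272 -0.263 ] w 0.08670321341424227
```

View pics/s7.png

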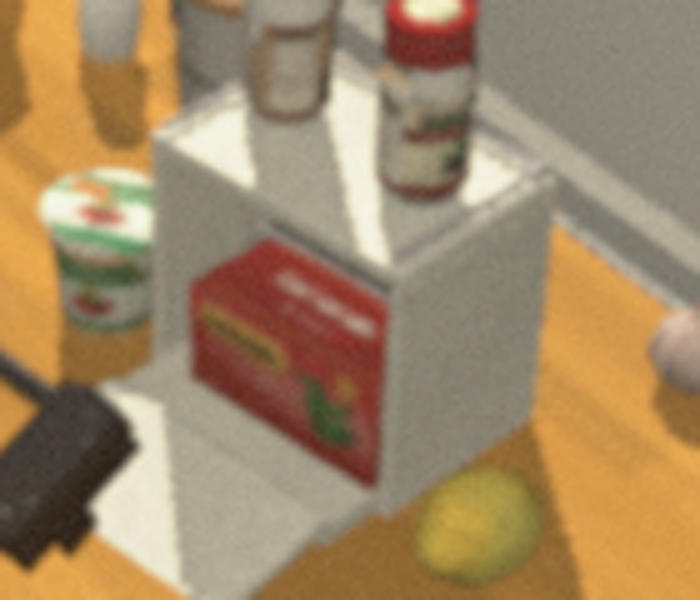

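The last crop shows the box inside the bay, flat and square behind the lip. Its bottom front edge runs from (190,380) to (378,487), parallel to the crest. The jars, tub and lemon have not moved, and the gripper is clear.

```bash
python3 -c "
from rig import job;print(job.hand_in())"
```

```text
the job is handed in; nothing more can be done
None
```

I put the tea box away and handed the job in: it went up the ramp and over the lip, was pressed against the sprung plate with about 11 N, and in the last picture stands flat and square behind the lip with nothing in view moved; no verdict came back.

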